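# Close a storage tin with its inner lid and take the twist cap off it

### The arm

A 6-joint arm with a two-finger parallel gripper is mounted at the origin on a cart in front of the work surface, level with it; the furniture and walls round the work are solid. World frame = base frame: x ahead of the robot, y to its left, z up, the work surface at z = 0. Lengths are in mm, angles in degrees, forces in N, time in s.
With the tool pointing down it reaches from about 425 to 950 mm from the base axis. Payload 3.5 kg.
Tool frame: the origin (TCP) lies at the very end of the fingers, on their centre line; the grasp point (between the pads) lies 19 mm behind it; z points along the fingers, y is the line along which they close (so a half turn about z gives the same grasp; the last joint's range is limited). The gripper opens to 85 mm and grips with 20 to 120 N. Pads are 22 mm wide; open, the fingers measure 114 mm over their backs; the gripper's body (76 mm by 85 mm) begins 54 mm behind the grasp point. The pads swing forward as they close: fully open they stand 13 mm farther back than shut.
Start: joints at [54.603, 16.404, 90.338, -0, 73.258, -8.594], TCP at [304.337, 602.483, 231.325] pointing down, gripper open.
Joint ranges: [-158.93, 158.93], [-51.34, 127.21], [12.03, 142.37], [-87.48, 267.48], [13.55, 161.25], [-162.69, 162.69]. Speed limits (degrees/s): [159.86, 159.86, 180, 180, 180, 180].

### API

Orientations are given as a 3x3 rotation matrix whose columns are the frame's x, y, z axes.
In Python, from station import r gives the robot as it stands.
- The arm moves only by the shell command python3 -m handwheel 'ROWS' [FORCE]. ROWS is a JSON object of lists of equal length, an entry for each row: "gripper": the opening, from 0 (shut) to 1 (fully open); "slide": the shift along the tool's x, y, z as a fraction of full scale, a list of three; "dr": the turn, a rotation vector about the tool's x, y, z as a fraction of full scale, a list of three. A call has 1 to 20 rows; each row is the pose to reach, as a shift and turn from the pose commanded when the call began, along the tool's axes at that moment, turning the shorter way round; what a row does not reach only later rows make up. Full scale, the value 1, is 100 mm for a shift and pi rad for a turn. A row lasts 1/12 s, in which the tool goes at most 41.7 mm and 7.16 degrees, less where a joint would pass 70% of its speed; a pose out of reach is approached as far as the arm can. A call with a number of a shift or a turn outside -1 to 1 is refused whole. A call with a gripper value outside its range is refused whole. The fingers move at their own pace and stop on an object; FORCE is the grip in N (left out, the last holds). Time passes only in rows, so rows that repeat a pose let the fingers close. It gives the time, the measured TCP pose, the force, the opening and the grip force at its end, in the units of the state.
- r.state(): the state, without advancing time (a new reading comes with each control period).
- r.grab_frame(name): name is "scene" or "top" or "wrist"; returns a dict with "pixels" (420x560x3 uint8, blue, green, red), "vertical_fov" (degrees; the focal length in pixels is half the picture's height over the tangent of half this angle, whatever the lens; pixels are square), "cx", "cy" (the principal point, pixels), "dist_coeffs" ([k1, k2, p1, p2, k3] as OpenCV has them; the pictures are not rectified), "eye" and "orientation" of the camera in the world; the wrist camera has in their place "tool_from_camera" (4x4, takes a point from camera to tool coordinates, whose origin is the TCP and whose axes are the flange's). Camera axes: x right, y down, z forward; pixel columns grow to the right and rows downward; lengths in mm; the calibration is good to about 2 mm. A picture is of the moment at which its call begins: read the wrist's pose just before it. There is no depth.
- r.job_done(): hands the job in; it is judged then, once.
The state is a dict: "t": time; "joints": joint angles; "dq": joint speeds; "effort": joint torques, N m; "tcp_pos": TCP position; "tcp_rot": TCP orientation; "ft_force": force on the tool from outside, world axes, zero at the start; "torque": the same for the moment, N m; "gripper_width": finger opening in mm; "grip_force": force on a finger pad.
Only numpy, scipy, OpenCV 4.12 (cv2) and the standard library are available. Lean on these libraries where they do the work, as an engineer would, in place of code of your own. Each camera call takes 0.05 s, during which the arm holds its last target. There are 200 camera calls.

### The job

Close the open storage tin with its inner lid: carry the whole two-part lid over by the bar grip of its wooden cap, set it down gently and squarely on the tin with the grip in line with the two notches of the neck, then twist the cap anticlockwise a sixth of a turn to let go of the inner lid and lift off the cap alone, for it is to be washed. The inner lid stays fully home in the tin, which stays standing about where it is; leave the other things alone and keep the arm clear of the wall cabinet that overhangs the back of the worktop. Finish holding the cap in the gripper, level and still, about 10 cm above where it sat on the tin: do not put it down or let it go.

Things in the scene. Friction and masses are not known exactly. Their poses are not given: they have to be found in the camera images.
- tin: Open storage tin, sage-green with a bright steel neck, loose, about 0.75 kg. Body 114 mm across, 70 mm high; on its flat shoulder (70 mm up) stands the neck: 92 mm outside, 86 mm inside, 20 mm high, rim 90 mm above the worktop. Two notches in the rim facing each other, on the tin's x axis, each with an orange dot on the shoulder and one on the side. Origin: centre of underside; z up.
- tin_mouth (a point): Centre of the tin's mouth, on its axis, level with the rim.
- tin_notch (a point): Middle of one notch (at +x of the tin), level with the rim, 44.5 mm from the axis. The notches are 16 mm wide and 8 mm deep.
- cap: Outer cap of the two-part lid, pale wood, dark bar grip, about 0.16 kg, standing skirt down, the inner lid hanging inside. 114 mm across, 30 mm high without the grip, skirt 3.5 mm thick. An orange dot beyond each end of the grip; curved arrows show the way to turn it free. Origin: centre of the skirt's lower edge; x along the grip; z up. Home on the tin its origin is 70 mm above the tin's.
- cap_grip (a point): Point in the bar grip, on the cap's axis, 50 mm above the cap's lower edge. The bar runs along the cap's x axis: 66 mm long, 14 mm thick, 26 mm high (30 to 56 mm above the lower edge).
- cap_lock (a point): Point on the cap's axis at the height of three hidden ledges on which the inner lid's lugs hang. Locked (start) cap x and inner x are in line. With the keys in the notches, turn the cap anticlockwise from above (+z) 48 to 76 deg (aim 62 deg, 1.08 rad; stop at 76): only then it lifts off alone. Turned clockwise it takes the inner lid along after 2 deg. Home, it rises 2.5 mm before ledges meet lugs.
- inner: Steel inner lid, 0.09 kg, hidden in the cap at first (17.5 mm above the cap's origin, hanging). Flange 93 mm across, 4 mm thick, three lugs out to 104 mm; under it a plug of 82 mm, tapering to 75 mm at its foot, 11 mm deep, with 2 mm to spare in the neck. Origin: centre of the flange's underside; x through the keys; z up. Home, the flange rests on the rim: origin 90 mm above the tin's.
- inner_key (a point): Foot of one of the inner lid's two keys (this one at its +x, the other at its -x). Keys are 10 mm wide, 6.5 mm deep, with tapered feet; they must drop into the notches, 3 mm to spare each side (about 3.5 degrees of turn either way).
- mug: Bystander: speckled mug with a handle, 81 x 120 x 94 mm, origin centre of the underside.
- tea: Bystander: dark box of tea, 68 x 136 x 69 mm, long side along its y, origin centre of the underside.
- spoon: Bystander: steel spoon lying flat, 191 mm along its x, origin centre of the underside.
- red_bowl: Bystander: small red bowl, 100 mm across, 45 mm high, origin centre of the underside.

How it is judged:
By the outcome, as a careful person would: the job done as asked, in the order asked, and still so for the second after the job is handed in, while the arm keeps its last pose, push and grip.
It also fails if it takes over 54 s, if anything falls off the work surface, if the arm or the gripper's body presses on something with over 40 N, if the wrist force passes 120 N, or if a joint passes its speed limit or range.

## Working session

There is one attempt and no reset: what is moved stays moved. The work goes in short steps, Python scripts to look and compute and a shell command to move; the robot and the scene stay as the last step left them, time stands still between calls to the robot, and variables do not carry over. Pictures are saved under pics/ and viewed, at most 10 in all, crops included, and the job is handed in when it is done.

```bash
mkdir -p pics; cat > h.py <<'E'
import numpy as np, cv2, json
from station import r
def cam(n):
    s=r.state(); f=r.grab_frame(n); im=np.array(f['pixels']); h=im.shape[0]
    F=h/2/np.tan(np.radians(f['vertical_fov'])/2)
    K=np.array([[F,0,f['cx']],[0,F,f['cy']],[0,0,1.]])
    if n=='wrist':
        T=np.array(f['tool_from_camera']);R=np.array(s['tcp_rot']);
        O=R@T[:3,:3]; e=R@T[:3,3]+np.array(s['tcp_pos'])
    else: O=np.array(f['orientation']);e=np.array(f['eye'])
    return dict(im=im,K=K,d=np.array(f['dist_coeffs'],float),R=O,e=e)
def ray(c,uv,z):
    p=cv2.undistortPoints(np.array(uv,float).reshape(-1,1,2),c['K'],c['d']).reshape(-1,2)
    w=np.c_[p,np.ones(len(p))]@c['R'].T
    return c['e']+w*((z-c['e'][2])/w[:,2])[:,None]
def proj(c,P):
    return cv2.projectPoints((np.array(P,float).reshape(-1,3)-c['e'])@c['R'],np.zeros(3),np.zeros(3),c['K'],c['d'])[0].reshape(-1,2)
E
python3 - <<'E'
from h import *
a=cam('top');b=cam('scene')
print(a['e'],a['R'].round(2).tolist(),b['e'],b['R'].round(2).tolist(),a['d'])
cv2.imwrite('pics/top.png',a['im']);cv2.imwrite('pics/scene.png',b['im'])
E
```

```text
[ 395.87161248   42.47382431 1083.64015442] [[-0.03, -0.99, 0.14], [-1.0, 0.03, -0.01], [0.0, -0.15, -0.99]] [  60.20573336 -353.20259377  654.65689141] [[0.6, -0.55, 0.59], [-0.8, -0.39, 0.45], [-0.02, -0.74, -0.67]] [-0.10182007  0.          0.          0.          0.        ]
```

View pics/top.png

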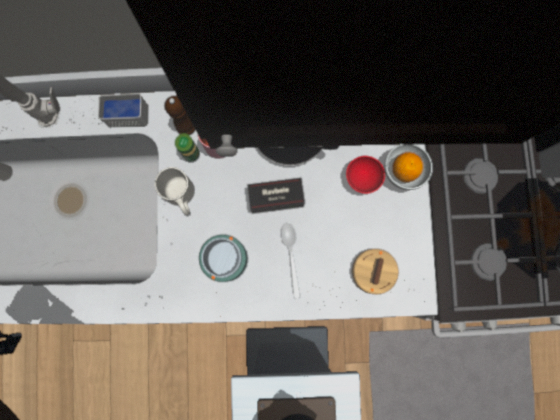

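View pics/scene.png

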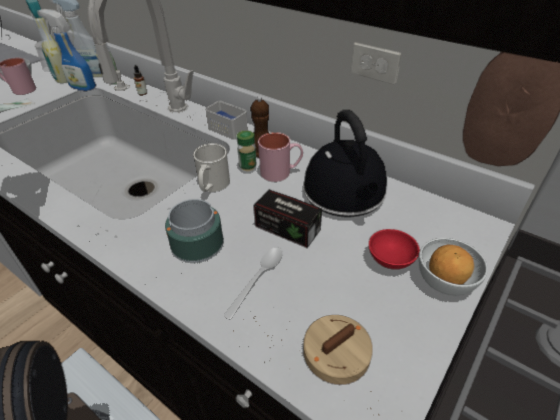

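The top view shows the tin at about (222,258), with orange dots at its rim, and the cap at (376,271) with its grip nearly along the image vertical. The spoon lies between them; the tea, mug and red bowl are farther back.

```bash
python3 - <<'E'
from h import *
for n,t,c in (('top',(222,258),(376,271)),('scene',(195,230),(338,348))):
    a=cam(n);im=a['im'];hsv=cv2.cvtColor(im,cv2.COLOR_BGR2HSV)
    m=cv2.inRange(hsv,(3,165,120),(16,255,255))
    N,_,st,ce=cv2.connectedComponentsWithStats(m)
    for nm,o,z in (('tin',t,70),('cap',c,30)):
        for i in range(1,N):
            if np.hypot(*(ce[i]-o))<48 : print(n,nm,ce[i].round(1),st[i,4],ray(a,ce[i],z).round(1)[0])
    # dark grip, wood disc
    x,y=c; R=50
    sub=hsv[y-R:y+R,x-R:x+R]
    w=cv2.inRange(sub,(8,60,90),(28,255,255)); 
    cs=max(cv2.findContours(w,0,1)[0],key=cv2.contourArea); e=cv2.fitEllipse(cv2.convexHull(cs)+[x-R,y-R])
    print('wood',e,ray(a,e[0],30 if n=='top' else 15).round(1))
    x,y=t; sub=hsv[y-R:y+R,x-R:x+R]
    crop=im[y-R:y+R,x-R:x+R]; x,y=c; crop=np.hstack([crop,im[y-R:y+R,x-R:x+R]])
    cv2.imwrite(f'pics/c_{n}.png',cv2.resize(crop,None,fx=4,fy=4,interpolation=2))
cv2.imwrite('pics/c.png',np.vstack([cv2.resize(cv2.imread(f'pics/c_{n}.png'),(600,300)) for n in('top','scene')]))
E
```

```text
top tin [231. 238.] 1 [489.8 145.7  70. ]
top tin [212.7 277.3] 3 [397.6 190.5  70. ]
top cap [380.5 252.5] 4 [ 446.8 -220.8   30. ]
top cap [371.5 289.5] 4 [ 356.6 -193.3   30. ]
wood ((374.9361267089844, 271.0880432128906), (44.893619537353516, 45.77638244628906), 117.6360092163086) [[ 401.4 -204.3   30. ]]
scene tin [215. 212.] 1 [491.3 146.7  70. ]
scene tin [168.3 228.3] 3 [399.9 190.3  70. ]
scene cap [357.6 327.2] 8 [ 447.5 -220.7   30. ]
scene cap [316.  358.7] 7 [ 357.4 -194.2   30. ]
wood ((337.5301513671875, 348.8862609863281), (65.7072525024414, 71.39447784423828), 140.6392364501953) [[ 400.6 -210.    15. ]]
```

View pics/c.png

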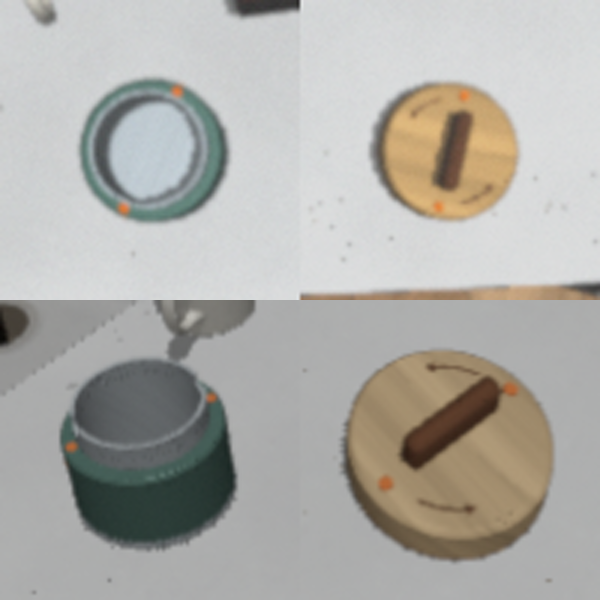

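```bash
cat >> h.py <<'E'
def rel(p,yawbar,z=None):
    """slide/dr (tool fractions) to bring TCP to p, pointing down, tool x along bar yaw (deg) (mod 180 nearest)"""
    from scipy.spatial.transform import Rotation as Ro
    s=r.state();R=np.array(s['tcp_rot']);P=np.array(s['tcp_pos'])
    for k in (0,180):
        a=np.radians(yawbar+k);x=np.array([np.cos(a),np.sin(a),0]);zz=np.array([0,0,-1.]);G=np.c_[x,np.cross(zz,x),zz]
        print('slide',(R.T@(np.array(p)-P)/100).round(3),'dr',(Ro.from_matrix(R.T@G).as_rotvec()/np.pi).round(4), k)
E
python3 - <<'E'
from h import *
s=r.state();print(np.array(s['tcp_rot']).round(3),s['tcp_pos'],s['ft_force'])
rel((430,165,260),-25.6)
E
```

```text
[[-0.893  0.451 -0.001]
 [ 0.451  0.893 -0.001]
 [ 0.    -0.001 -1.   ]] [304.12058425 602.15878963 230.46774901] [-0.17427309 -0.10881118  0.06690671]
slide [-3.095 -3.335 -0.291] dr [-1.000e-04  7.000e-04  9.933e-01] 0
slide [-3.095 -3.335 -0.291] dr [-0.0005 -0.0001 -0.0067] 180
```

```bash
for i in 1; do
python3 -m handwheel '{"gripper":[1,1,1,1],"slide":[[-0.26,-0.28,-0.02],[-0.52,-0.56,-0.05],[-0.78,-0.84,-0.07],[-0.78,-0.84,-0.07]],"dr":[[0,0,0],[0,0,0],[0,0,0],[0,0,0]]}' 
python3 -m handwheel '{"gripper":[1,1,1,1],"slide":[[-0.26,-0.28,-0.02],[-0.52,-0.56,-0.05],[-0.78,-0.84,-0.07],[-0.78,-0.84,-0.07]],"dr":[[0,0,0],[0,0,0],[0,0,0],[0,0,0]]}' 
python3 -m handwheel '{"gripper":[1,1,1,1],"slide":[[-0.26,-0.28,-0.02],[-0.52,-0.56,-0.05],[-0.78,-0.84,-0.07],[-0.78,-0.84,-0.07]],"dr":[[0,0,0],[0,0,0],[0,0,0],[0,0,0]]}' 
python3 -m handwheel '{"gripper":[1,1,1,1,1],"slide":[[-0.26,-0.28,-0.02],[-0.52,-0.56,-0.05],[-0.76,-0.84,-0.07],[-0.76,-0.84,-0.07],[-0.76,-0.84,-0.07]],"dr":[[0,0,0],[0,0,0],[0,0,0],[0,0,0],[0,0,0]]}' 
done
python3 - <<'E'
from h import *
a=cam('wrist');cv2.imwrite('pics/w1.png',a['im']);print(a['e'],a['R'][:,2],proj(a,[[444.5,168.3,90]]))
E
```

```text
t: 0.53
tcp_pos: [337.2, 487.6, 237.8]
tcp_rot: [[-0.891, 0.454, -0.0], [0.454, 0.891, -0.004], [-0.001, -0.003, -1.0]]
ft_force: [0.9, 0.9, -0.2]
gripper_width: 85.3
grip_force: 0.0
t: 0.87
tcp_pos: [369.3, 378.1, 245.5]
tcp_rot: [[-0.891, 0.455, 0.001], [0.455, 0.891, -0.002], [-0.002, -0.001, -1.0]]
ft_force: [-0.1, 0.8, 1.2]
gripper_width: 85.4
grip_force: 0.0
t: 1.2
tcp_pos: [401.3, 268.1, 252.8]
tcp_rot: [[-0.89, 0.456, 0.002], [0.456, 0.89, -0.002], [-0.002, -0.001, -1.0]]
ft_force: [-0.4, 0.6, 0.0]
gripper_width: 85.3
grip_force: 0.0
t: 1.62
tcp_pos: [430.1, 162.1, 259.5]
tcp_rot: [[-0.891, 0.454, 0.0], [0.454, 0.891, 0.001], [0.0, 0.001, -1.0]]
ft_force: [-0.5, 0.1, 0.2]
gripper_width: 85.4
grip_force: 0.0
[362.93130584 195.49216763 402.86813514] [ 0.26227639 -0.13333611 -0.95573667] [[293.42686584 198.07630638]]
```

View pics/w1.png

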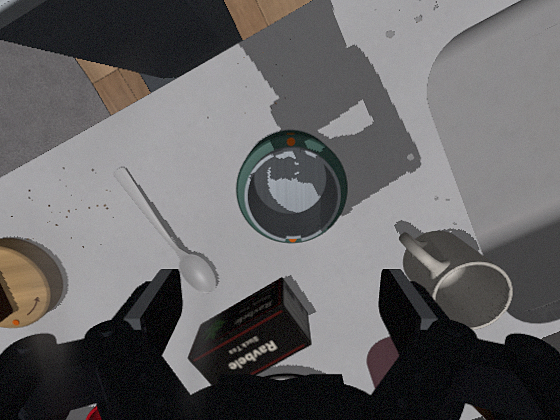

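```bash
cat > tin.py <<'E'
from h import *
a=cam('wrist');hsv=cv2.cvtColor(a['im'],cv2.COLOR_BGR2HSV)
m=cv2.inRange(hsv,(3,120,80),(18,255,255))
N,_,st,ce=cv2.connectedComponentsWithStats(m)
for i in range(1,N):
    if st[i,4]>8 : print(ce[i].round(1),st[i],ray(a,ce[i],70).round(1)[0],'z30',ray(a,ce[i],30).round(1)[0],'z90',ray(a,ce[i],90).round(1)[0])
g=cv2.inRange(hsv,(60,60,15),(100,255,255)); cs=max(cv2.findContours(g,0,1)[0],key=cv2.contourArea)
h=cv2.convexHull(cs).reshape(-1,2); W=ray(a,h,70)
from scipy.optimize import least_squares
q=least_squares(lambda p:np.hypot(*(W[:,:2]-p[:2]).T)-57,[444,168],loss='soft_l1',f_scale=1)
print(h.min(0),h.max(0),'tin shoulder circle',q.x,np.abs(q.fun).mean())
E
python3 tin.py
```

```text
[290.1 142.3] [287 139   7   8  49] [397.3 189.4  70. ] z30 [401.5 188.6  30. ] z90 [395.2 189.8  90. ]
[291.5 240.9] [288 240   8   3  22] [490.4 145.   70. ] z30 [505.8 138.8  30. ] z90 [482.7 148.   90. ]
[ 14.3 322.4] [ 11 320   8   6  38] [ 437.2 -178.    70. ] z30 [ 446.2 -223.    30. ] z90 [ 432.7 -155.5   90. ]
[236 131] [345 240] tin shoulder circle [440.34657053 168.31694885] 0.9092066374446246
```

```bash
python3 - <<'E'
from h import *
s=r.state();R=np.array(s['tcp_rot']);P=np.array(s['tcp_pos'])
rel((452,75,255),-16.8);print(R.T@(np.array([455,-10,250])-[452,75,255])/100,R.T@(np.array([440,-110,230])-[455,-10,250])/100, R.T@(np.array([402,-207,210])-[440,-110,230])/100)
E
```

```text
slide [-0.601 -0.689  0.041] dr [-3.000e-04 -3.000e-04  9.445e-01] 0
slide [-0.601 -0.689  0.041] dr [ 0.0002 -0.0002 -0.0555] 180
[-0.40987025 -0.74530202  0.049308  ] [-0.31688825 -0.96040519  0.19925791] [-0.09804779 -1.03727416  0.19937138]
```

```bash

python3 -m handwheel '{"gripper":[1,1,1,1],"slide":[[-0.2,-0.23,0.01],[-0.4,-0.46,0.03],[-0.6,-0.69,0.04],[-0.6,-0.69,0.04]],"dr":[[0,0,0],[0,0,0],[0,0,0],[0,0,0]]}' >/dev/null
python3 -m handwheel '{"gripper":[1,1,1,1],"slide":[[-0.14,-0.25,0.01],[-0.28,-0.5,0.03],[-0.41,-0.75,0.05],[-0.41,-0.75,0.05]],"dr":[[0,0,0],[0,0,0],[0,0,0],[0,0,0]]}' >/dev/null
python3 -m handwheel '{"gripper":[1,1,1,1],"slide":[[-0.1,-0.32,0.06],[-0.2,-0.64,0.13],[-0.32,-0.96,0.2],[-0.32,-0.96,0.2]],"dr":[[0,0,0],[0,0,0],[0,0,0],[0,0,0]]}' >/dev/null
python3 -m handwheel '{"gripper":[1,1,1,1,1,1],"slide":[[-0.03,-0.32,0.06],[-0.06,-0.64,0.13],[-0.1,-1,0.2],[-0.1,-1,0.2],[-0.1,-1,0.2],[-0.1,-1,0.2]],"dr":[[0,0,-0.02],[0,0,-0.035],[0,0,-0.055],[0,0,-0.055],[0,0,-0.055],[0,0,-0.055]]}' 
cat > cap.py <<'E'
from h import *
a=cam('wrist');hsv=cv2.cvtColor(a['im'],cv2.COLOR_BGR2HSV)
cv2.imwrite('pics/w2.png',a['im'])
m=cv2.inRange(hsv,(3,150,80),(16,255,255))
N,_,st,ce=cv2.connectedComponentsWithStats(m)
D=[]
for i in range(1,N):
    if st[i,4]>15 : p=ray(a,ce[i],30)[0];D.append(p);print(ce[i].round(1),st[i,4],p.round(1))
if len(D)==2:
    d=D[0]-D[1];c=(D[0]+D[1])/2;print(c,np.degrees(np.arctan2(d[1],d[0])));rel((c[0],c[1],33),np.degrees(np.arctan2(d[1],d[0])))
E
python3 cap.py
```

```text
t: 3.22
tcp_pos: [404.7, -203.5, 210.4]
tcp_rot: [[-0.957, 0.29, 0.0], [0.29, 0.957, 0.001], [-0.0, 0.001, -1.0]]
ft_force: [0.4, 0.0, -0.5]
gripper_width: 85.1
grip_force: 0.0
[274.5 134.1] 58 [ 355.7 -195.    30. ]
[275.8 228.4] 49 [ 446.2 -221.5   30. ]
[ 400.9711742 -208.2112328   30.       ] 163.6613961366797
slide [ 0.023 -0.058  1.776] dr [ 0.0002  0.0001 -0.0026] 0
slide [ 0.023 -0.058  1.776] dr [ 2.000e-04 -4.000e-04  9.974e-01] 180
```

View pics/w2.png

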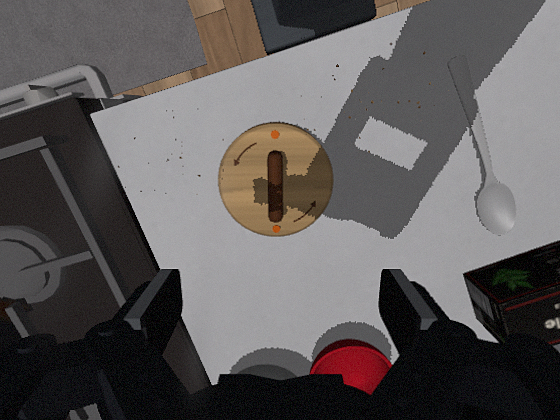

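```bash

python3 -m handwheel '{"gripper":[0.5,0.5,0.5,0.5,0.5],"slide":[[0.02,-0.06,0.3],[0.02,-0.06,0.6],[0.02,-0.06,0.9],[0.02,-0.06,1],[0.02,-0.06,1]],"dr":[[0,0,-0.003],[0,0,-0.003],[0,0,-0.003],[0,0,-0.003],[0,0,-0.003]]}' >/dev/null
python3 -m handwheel '{"gripper":[0.5,0.5,0.5,0.5,0.5,0.5,0.5],"slide":[[0,0,0.2],[0,0,0.4],[0,0,0.55],[0,0,0.7],[0,0,0.77],[0,0,0.77],[0,0,0.77]],"dr":[[0,0,0],[0,0,0],[0,0,0],[0,0,0],[0,0,0],[0,0,0],[0,0,0]]}'
python3 - <<'E'
from h import *
rel((401.1,-208,33),163.6)
E
```

```text
t: 4.27
tcp_pos: [401.3, -210.7, 34.6]
tcp_rot: [[-0.96, 0.281, 0.001], [0.281, 0.96, -0.001], [-0.002, -0.001, -1.0]]
ft_force: [0.0, -0.2, -0.2]
gripper_width: 42.8
grip_force: 0.0
slide [0.009 0.025 0.016] dr [-0.0002  0.0006  0.0004] 0
slide [0.009 0.025 0.016] dr [-9.000e-04 -4.000e-04 -9.996e-01] 180
```

```bash

python3 -m handwheel '{"gripper":[0.5,0.5,0.5],"slide":[[0.01,0.02,0.01],[0.01,0.02,0.01],[0.01,0.02,0.01]],"dr":[[0,0,0],[0,0,0],[0,0,0]]}' 
python3 -m handwheel '{"gripper":[0,0,0,0,0,0,0,0,0,0,0,0],"slide":[[0,0,0],[0,0,0],[0,0,0],[0,0,0],[0,0,0],[0,0,0],[0,0,0],[0,0,0],[0,0,0],[0,0,0],[0,0,0],[0,0,0]],"dr":[[0,0,0],[0,0,0],[0,0,0],[0,0,0],[0,0,0],[0,0,0],[0,0,0],[0,0,0],[0,0,0],[0,0,0],[0,0,0],[0,0,0]]}' 70
```

```text
t: 4.52
tcp_pos: [400.4, -208.4, 33.3]
tcp_rot: [[-0.96, 0.281, 0.001], [0.281, 0.96, -0.001], [-0.002, -0.001, -1.0]]
ft_force: [0.3, 0.2, -0.3]
gripper_width: 42.9
grip_force: 0.0
t: 5.52
tcp_pos: [400.1, -208.4, 32.8]
tcp_rot: [[-0.959, 0.282, 0.0], [0.282, 0.959, -0.0], [-0.001, -0.0, -1.0]]
ft_force: [-0.9, 0.7, 5.5]
gripper_width: 12.4
grip_force: 70.3
```

```bash

python3 -m handwheel '{"gripper":[0,0,0,0,0,0,0,0],"slide":[[0,0,-0.05],[0,0,-0.15],[0,0,-0.3],[0,0,-0.5],[0,0,-0.7],[0,0,-0.9],[0,0,-1],[0,0,-1]],"dr":[[0,0,0],[0,0,0],[0,0,0],[0,0,0],[0,0,0],[0,0,0],[0,0,0],[0,0,0]]}'
python3 -m handwheel '{"gripper":[0,0,0,0,0,0],"slide":[[0,0,-0.15],[0,0,-0.4],[0,0,-0.65],[0,0,-0.85],[0,0,-0.9],[0,0,-0.9]],"dr":[[0,0,0],[0,0,0],[0,0,0],[0,0,0],[0,0,0],[0,0,0]]}'
python3 - <<'E'
from h import *
c=cam('scene');w=cam('wrist');cv2.imwrite('pics/l.png',np.hstack([cv2.resize(c['im'][100:400,180:480],(400,400)),cv2.resize(w['im'][:,130:420],(290*400//420,400))]))
s=r.state();R=np.array(s['tcp_rot']);print(s['tcp_pos'])
way=[s['tcp_pos'],(440,-110,240),(458,-15,245),(455,75,245),(444,167.5,240)]
print([(R.T@(np.array(b)-a)/100).round(2).tolist() for a,b in zip(way,way[1:])])
rel((444,167.5,240),-25.5)
E
```

```text
t: 6.18
tcp_pos: [401.0, -209.2, 135.0]
tcp_rot: [[-0.96, 0.282, 0.004], [0.282, 0.96, -0.004], [-0.005, -0.002, -1.0]]
ft_force: [1.5, -0.3, -2.8]
gripper_width: 12.7
grip_force: 69.3
t: 6.68
tcp_pos: [400.1, -208.4, 222.8]
tcp_rot: [[-0.959, 0.282, 0.001], [0.282, 0.959, -0.001], [-0.002, -0.001, -1.0]]
ft_force: [-1.0, 0.0, -2.5]
gripper_width: 12.7
grip_force: 69.3
[ 398.94329849 -207.44092859  220.15212626]
[[-0.12, 1.05, -0.2], [0.1, 0.96, -0.05], [0.28, 0.86, 0.0], [0.37, 0.86, 0.05]]
slide [ 0.625  3.725 -0.191] dr [ 1.500e-03  5.000e-04 -9.493e-01] 0
slide [ 0.625  3.725 -0.191] dr [ 0.0004 -0.001   0.0507] 180
```

View pics/l.png

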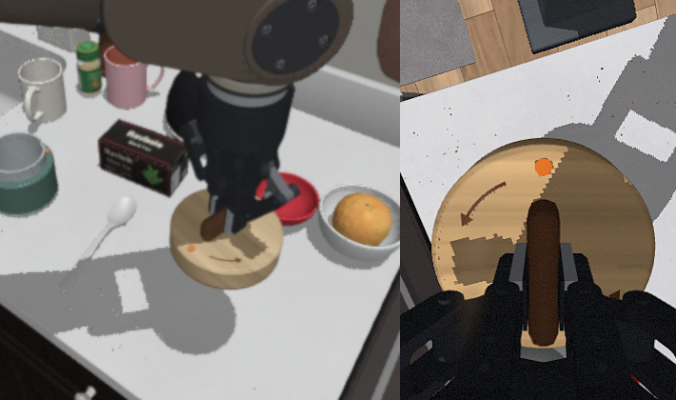

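The cap hangs level in the gripper, with the bar centred between the pads. I'll carry it to the tin.

```bash
Z='"dr":[[0,0,0],[0,0,0],[0,0,0],[0,0,0],[0,0,0]]'; 
python3 -m handwheel '{"gripper":[0,0,0,0,0],"slide":[[-0.02,0.15,-0.04],[-0.05,0.4,-0.08],[-0.08,0.65,-0.12],[-0.1,0.9,-0.18],[-0.12,1,-0.2]],"dr":[[0,0,0],[0,0,0],[0,0,0],[0,0,0],[0,0,0]]}' >/dev/null
python3 -m handwheel '{"gripper":[0,0,0,0],"slide":[[0.02,0.25,-0.01],[0.05,0.5,-0.03],[0.08,0.75,-0.04],[0.1,1,-0.05]],"dr":[[0,0,0],[0,0,0],[0,0,0],[0,0,0]]}' >/dev/null
python3 -m handwheel '{"gripper":[0,0,0,0],"slide":[[0.07,0.22,0],[0.14,0.44,0],[0.21,0.66,0],[0.28,0.86,0]],"dr":[[0,0,0.012],[0,0,0.025],[0,0,0.04],[0,0,0.05]]}' >/dev/null
python3 -m handwheel '{"gripper":[0,0,0,0,0,0,0],"slide":[[0.07,0.22,0],[0.15,0.44,0],[0.21,0.66,0],[0.25,0.78,0],[0.28,0.82,0],[0.28,0.82,0],[0.28,0.82,0]],"dr":[[0,0,0],[0,0,0],[0,0,0],[0,0,0],[0,0,0],[0,0,0],[0,0,0]]}'
cat > look.py <<'E'
from h import *
import sys
w=[cam('wrist') for _ in range(3)]
S=[]
for _ in range(3): S.append(r.state());r.grab_frame('top')
P=np.mean([s['tcp_pos'] for s in S],0);R=np.mean([s['tcp_rot'] for s in S],0);a=w[0]
print('P',P,'yaw',np.degrees(np.arctan2(R[1,0],R[0,0])),'tilt',R[:2,2],S[-1]['ft_force'],S[-1]['torque'])
for n in ('wrist','scene','top'):
    a=cam(n);hsv=cv2.cvtColor(a['im'],cv2.COLOR_BGR2HSV);m=cv2.inRange(hsv,(3,150,90),(16,255,255))
    N,_,st,ce=cv2.connectedComponentsWithStats(m)
    zc=P[2]-3
    for i in range(1,N):
        p=ray(a,ce[i],zc)[0];q=ray(a,ce[i],70)[0];k=ray(a,ce[i],66)[0]
        if min(np.hypot(*(p[:2]-(444,168))),np.hypot(*(q[:2]-(444,168))))<80: print(n,ce[i].round(1),st[i,4],'cap',p.round(1),'tin',q.round(1))
    cv2.imwrite(f'pics/k_{n}.png',a['im'])
rel((444,167.5,P[2]),154.5)
E
python3 look.py
```

```text
t: 8.45
tcp_pos: [464.7, 159.1, 246.0]
tcp_rot: [[-0.904, 0.428, -0.002], [0.428, 0.904, -0.001], [0.002, -0.002, -1.0]]
ft_force: [-0.4, 1.1, -2.3]
gripper_width: 12.5
grip_force: 69.4
P [465.24564222 158.86241223 247.14349879] yaw 154.5668180010156 tilt [-0.00019696 -0.00031055] [ 0.0625078   0.14711879 -2.04866371] [-0.02139825  0.00851178 -0.01107213]
wrist [266.  70.] 1 cap [382.6 191.3 244.1] tin [365.3 191.9  70. ]
wrist [278.9 106. ] 64 cap [397.3 190.  244.1] tin [397.3 189.2  70. ]
wrist [280.2 174.8] 268 cap [423.6 178.1 244.1] tin [455.  163.1  70. ]
wrist [196.  228.5] 2 cap [429.7 132.2 244.1] tin [468.3  62.6  70. ]
wrist [198.5 228. ] 2 cap [430.  133.3 244.1] tin [468.9  65.1  70. ]
wrist [196. 233.] 1 cap [431.6 131.1 244.1] tin [472.5  60.1  70. ]
wrist [274. 232.] 1 cap [446.7 164.  244.1] tin [505.5 132.1  70. ]
scene [214.  138.2] 4 cap [511.3 139.  244.1] tin [702.7 347.7  70. ]
scene [164.2 152.6] 5 cap [425.8 179.1 244.1] tin [580.9 404.9  70. ]
scene [215.3 212.3] 3 cap [362.7  -3.1 244.1] tin [491.  145.4  70. ]
scene [168.2 228.6] 5 cap [298.2  28.2 244.1] tin [399.2 189.9  70. ]
top [205.4 263.6] 13 cap [424.4 179.2 244.1] tin [430.3 207.6  70. ]
slide [ 0.227 -0.018  0.003] dr [0.     0.0001 0.0006] 0
slide [ 0.227 -0.018  0.003] dr [-2.000e-04  1.000e-04 -9.994e-01] 180
```

```bash

python3 -m handwheel '{"gripper":[0,0,0,0,0,0,0,0],"slide":[[0.12,-0.01,0.1],[0.24,-0.02,0.3],[0.24,-0.02,0.5],[0.24,-0.02,0.7],[0.24,-0.02,0.9],[0.24,-0.02,1],[0.24,-0.02,1],[0.24,-0.02,1]],"dr":[[0,0,0],[0,0,0],[0,0,0],[0,0,0],[0,0,0],[0,0,0],[0,0,0],[0,0,0]]}'
python3 look.py | grep -v ' [123] cap'
python3 -c "
import cv2,numpy as np
a=cv2.imread('pics/k_scene.png')[120:280,120:280];b=cv2.imread('pics/k_wrist.png')[40:340,130:430]
cv2.imwrite('pics/k1.png',np.hstack([cv2.resize(a,(400,400),interpolation=2),cv2.resize(b,(400,400))]))"
```

```text
t: 9.57
tcp_pos: [442.7, 168.1, 147.4]
tcp_rot: [[-0.904, 0.428, -0.001], [0.428, 0.904, -0.0], [0.0, -0.0, -1.0]]
ft_force: [0.0, 1.2, -1.5]
gripper_width: 12.6
grip_force: 69.3
P [443.82602683 168.34664595 148.94602796] yaw 154.63465013553957 tilt [0.00297039 0.00046089] [-0.55999538  0.97033527 -3.14620346] [-0.02288575  0.01954442  0.00198966]
wrist [279.5 133. ] 10 cap [385.3 194.8 145.9] tin [390.7 192.1  70. ]
wrist [279.7 141.9] 57 cap [388.7 193.3 145.9] tin [395.8 189.8  70. ]
wrist [280.2 174.7] 267 cap [401.6 187.4 145.9] tin [415.4 180.9  70. ]
scene [209.  184.5] 6 cap [488.3 147.5 145.9] tin [552.2 222.2  70. ]
scene [163.  199.5] 6 cap [403.7 187.5 145.9] tin [455.  268.2  70. ]
scene [168.2 228.6] 5 cap [355.2 119.4 145.9] tin [399.2 189.9  70. ]
top [208.5 275.5] 12 cap [401.6 188.5 145.9] tin [402.1 200.4  70. ]
slide [-0.013 -0.002 -0.011] dr [0.0002 0.0002 0.0008] 0
slide [-0.013 -0.002 -0.011] dr [-4.000e-04  3.000e-04 -9.992e-01] 180
```

View pics/k1.png

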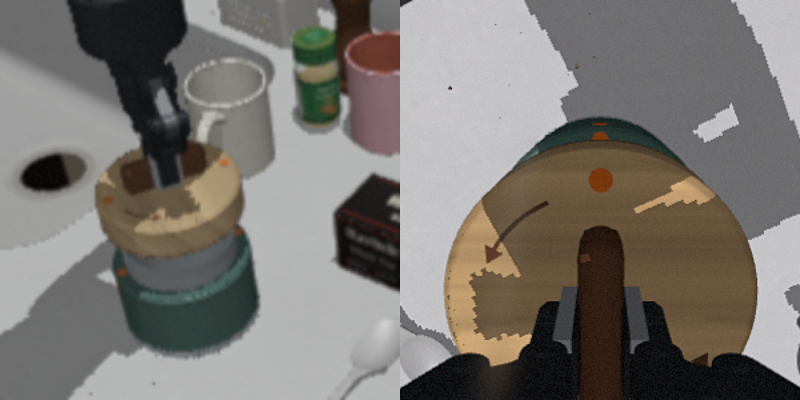

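The dots line up in both views: wrist columns 280.2 and 279.7, and centres within 1 mm. I'll lower it gently.

```bash

python3 -m handwheel '{"gripper":[0,0,0,0,0,0],"slide":[[0.005,0,0.08],[0.005,0,0.16],[0.005,0,0.24],[0.005,0,0.3],[0.005,0,0.32],[0.005,0,0.32]],"dr":[[0,0,0],[0,0,0],[0,0,0],[0,0,0],[0,0,0],[0,0,0]]}' | grep -E 'pos|ft'
python3 -m handwheel '{"gripper":[0,0,0,0,0,0,0,0],"slide":[[0,0,0.01],[0,0,0.02],[0,0,0.03],[0,0,0.04],[0,0,0.05],[0,0,0.06],[0,0,0.07],[0,0,0.07]],"dr":[[0,0,0],[0,0,0],[0,0,0],[0,0,0],[0,0,0],[0,0,0],[0,0,0],[0,0,0]]}' | grep -E 'pos|ft'
python3 -c "
from h import *
for _ in range(4):
  s=r.state();print(s['tcp_pos'],s['ft_force'],s['torque']);r.grab_frame('top')"
```

```text
tcp_pos: [441.4, 168.3, 114.0]
ft_force: [-0.7, -0.3, -2.6]
tcp_pos: [442.1, 168.4, 108.1]
ft_force: [-0.1, -0.6, -2.1]
[442.06951681 168.37933129 108.09588508] [-0.08619992 -0.61517216 -2.13985346] [-0.09063451  0.07088184 -0.00093401]
[442.12336555 168.40638933 108.18586851] [ 0.5397448  -0.13150684 -2.62001688] [ 0.01894665 -0.0118035   0.00060864]
[442.21814592 168.39483407 108.27692961] [ 0.05658443 -0.77757724 -2.13920499] [-0.01338475 -0.02548018  0.01701773]
[442.25144254 168.41394646 108.33889132] [-0.5141491  -0.22428673 -2.50664082] [-0.03375611 -0.03838399 -0.04362073]
```

```bash

python3 -m handwheel '{"gripper":[0,0,0,0,0,0,0,0],"slide":[[0,0,0.005],[0,0,0.01],[0,0,0.015],[0,0,0.02],[0,0,0.025],[0,0,0.03],[0,0,0.035],[0,0,0.035]],"dr":[[0,0,0],[0,0,0],[0,0,0],[0,0,0],[0,0,0],[0,0,0],[0,0,0],[0,0,0]]}' | grep -E 'pos|ft'
python3 -m handwheel '{"gripper":[0,0,0,0],"slide":[[0,0,0.005],[0,0,0.01],[0,0,0.015],[0,0,0.015]],"dr":[[0,0,0],[0,0,0],[0,0,0],[0,0,0]]}' | grep -E 'pos|ft'
python3 -c "
from h import *
for _ in range(4):
  s=r.state();print(s['tcp_pos'],s['ft_force'],s['torque']);r.grab_frame('top')"
```

```text
tcp_pos: [442.3, 168.4, 104.9]
ft_force: [-0.6, -0.6, -1.5]
tcp_pos: [442.2, 168.4, 103.2]
ft_force: [-0.4, -1.0, -0.9]
[442.17931736 168.40464019 103.24151222] [-0.35138784 -0.98757268 -0.91768243] [-0.0087231  -0.00624212 -0.01882962]
[442.21265578 168.39972421 103.27849551] [-0.64873559 -0.3626495  -0.94898022] [ 0.01500967  0.01770654 -0.01267523]
[442.22673445 168.39546402 103.30451272] [ 0.18476126  0.16924536 -2.09929385] [ 0.01070893 -0.0322723  -0.01989742]
[442.26377109 168.39781154 103.35860108] [-0.18730665 -0.13384079 -2.0376214 ] [-0.0089672   0.01117883 -0.01171137]
```

```bash

for i in 1; do
python3 -m handwheel '{"gripper":[0,0,0],"slide":[[0,0,0.005],[0,0,0.007],[0,0,0.007]],"dr":[[0,0,0],[0,0,0],[0,0,0]]}' | grep -E 'pos|ft'
python3 -m handwheel '{"gripper":[0,0,0],"slide":[[0,0,0.005],[0,0,0.007],[0,0,0.007]],"dr":[[0,0,0],[0,0,0],[0,0,0]]}' | grep -E 'pos|ft'; done
```

```text
tcp_pos: [442.4, 168.4, 102.9]
ft_force: [0.0, -0.4, 0.4]
tcp_pos: [442.4, 168.4, 102.9]
ft_force: [-2.8, -0.0, 5.1]
```

```bash

python3 -m handwheel '{"gripper":[0,0,0],"slide":[[0,0,-0.005],[0,0,-0.015],[0,0,-0.015]],"dr":[[0,0,0],[0,0,0],[0,0,0]]}' | grep -E 'pos|ft'
python3 -m handwheel '{"gripper":[0,0,0,0,0,0],"slide":[[0,0,0],[0,0,0],[0,0,0],[0,0,0],[0,0,0],[0,0,0]],"dr":[[0,0,-0.02],[0,0,-0.04],[0,0,-0.06],[0,0,-0.08],[0,0,-0.1],[0,0,-0.1]]}' 
python3 look.py | grep -v ' [12] cap'
```

```text
tcp_pos: [442.2, 168.4, 103.2]
ft_force: [-0.1, 0.1, -2.6]
t: 13.83
tcp_pos: [442.0, 168.3, 103.0]
tcp_rot: [[-0.992, 0.127, -0.0], [0.127, 0.992, -0.0], [0.0, -0.0, -1.0]]
ft_force: [-0.5, -0.0, -1.0]
gripper_width: 12.8
grip_force: 69.5
P [442.15073755 168.37373565 103.21918037] yaw 172.5670269642628 tilt [-2.30972072e-04 -3.07528282e-05] [-0.72080071 -0.42048995 -2.0927226 ] [-0.00696565 -0.0331606   0.00520267]
wrist [312.2 146.9] 18 cap [386.1 188.8 100.2] tin [390.  191.1  70. ]
wrist [280.2 174.7] 272 cap [396.4 173.6 100.2] tin [402.3 172.9  70. ]
scene [207.8 198.2] 6 cap [491.9 162.6 100.2] tin [515.5 190.7  70. ]
scene [170.2 220.8] 6 cap [398.8 175.2 100.2] tin [417.3 204.   70. ]
slide [-0.018 -0.007  0.002] dr [0.     0.     0.1007] 0
slide [-0.018 -0.007  0.002] dr [-0.      0.     -0.8993] 180
```

```bash

python3 -m handwheel '{"gripper":[0,0,0,0,0,0,0,0,0,0,0,0],"slide":[[0,0,0],[0,0,0],[0,0,0],[0,0,0],[0,0,0],[0,0,0],[0,0,0],[0,0,0],[0,0,0],[0,0,0],[0,0,0],[0,0,0]],"dr":[[0,0,-0.02],[0,0,-0.045],[0,0,-0.07],[0,0,-0.095],[0,0,-0.12],[0,0,-0.145],[0,0,-0.17],[0,0,-0.195],[0,0,-0.22],[0,0,-0.245],[0,0,-0.245],[0,0,-0.245]]}' 
python3 look.py | grep -v ' [12] cap'
```

```text
t: 15.28
tcp_pos: [442.3, 168.4, 103.4]
tcp_rot: [[-0.803, -0.596, 0.0], [-0.596, 0.803, -0.0], [-0.0, -0.0, -1.0]]
ft_force: [-0.5, 1.1, -1.1]
gripper_width: 12.8
grip_force: 69.5
P [442.24995516 168.39463744 103.42414642] yaw -143.3212144293959 tilt [ 9.83060458e-06 -2.00159083e-05] [-0.33016972 -0.01008675 -1.48821896] [0.01747097 0.04391321 0.06051238]
wrist [280.1 174.6] 270 cap [405.1 140.2 100.4] tin [409.9 143.8  70. ]
scene [185.5 225.5] 4 cap [407.  140.7 100.4] tin [426.  167.8  70. ]
slide [-0.009 -0.018  0.   ] dr [-0.     -0.      0.3457] 0
slide [-0.009 -0.018  0.   ] dr [ 0.     -0.     -0.6543] 180
```

```bash

python3 -m handwheel '{"gripper":[0,0,0,0,0,0,0,0],"slide":[[0,0,-0.01],[0,0,-0.02],[0,0,-0.03],[0,0,-0.04],[0,0,-0.05],[0,0,-0.06],[0,0,-0.08],[0,0,-0.08]],"dr":[[0,0,0],[0,0,0],[0,0,0],[0,0,0],[0,0,0],[0,0,0],[0,0,0],[0,0,0]]}' | grep -E 'pos|ft'
python3 -c "
from h import *
for _ in range(5):
  s=r.state();print(s['tcp_pos'],s['ft_force']);r.grab_frame('top')"
python3 look.py | grep -v ' [12] cap'
python3 -c "
import cv2
cv2.imwrite('pics/k2.png',cv2.resize(cv2.imread('pics/k_scene.png')[130:290,110:290],(540,480),interpolation=2))"
```

```text
tcp_pos: [442.5, 168.4, 111.9]
ft_force: [-0.9, -0.3, -1.8]
[442.50778884 168.42168702 111.8998908 ] [-0.9192717  -0.26764086 -1.78191187]
[442.45885063 168.42176708 111.76254605] [-0.24795234  0.26815736 -1.11156102]
[442.37391572 168.41116946 111.61165404] [ 0.36886223 -0.28176461 -1.4404027 ]
[442.31607638 168.43258288 111.5074996 ] [ 0.89325239 -0.16916869 -1.57681236]
[442.2668146  168.42890446 111.44449413] [-0.23232649  0.23560673 -1.40308104]
P [442.22478117 168.39758152 111.37552321] yaw -143.26594170350543 tilt [-8.74481792e-05  2.17851094e-06] [ 0.64310865 -0.3495815  -2.19110597] [-0.03078944 -0.00934097  0.01776497]
wrist [280.3 174.8] 270 cap [405.1 140.3 108.4] tin [411.2 144.9  70. ]
scene [184.8 222.4] 5 cap [407.3 141.  108.4] tin [431.7 175.7  70. ]
slide [-0.009 -0.018  0.   ] dr [ 0.     -0.      0.3458] 0
slide [-0.009 -0.018  0.   ] dr [ 0.      0.     -0.6542] 180
```

View pics/k2.png

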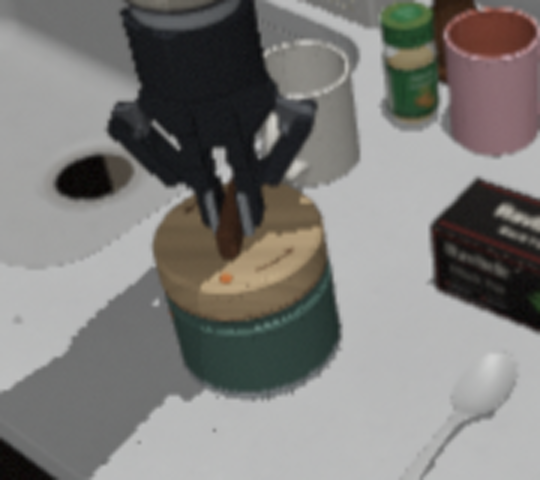

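The mean force of about 1.5 N is the cap's weight alone, so it has come free. I'll raise it to 10 cm.

```bash

python3 -m handwheel '{"gripper":[0,0,0,0,0,0,0,0,0,0,0,0],"slide":[[0,0,-0.03],[0,0,-0.07],[0,0,-0.12],[0,0,-0.2],[0,0,-0.32],[0,0,-0.45],[0,0,-0.6],[0,0,-0.75],[0,0,-0.86],[0,0,-0.92],[0,0,-0.92],[0,0,-0.92]],"dr":[[0,0,0],[0,0,0],[0,0,0],[0,0,0],[0,0,0],[0,0,0],[0,0,0],[0,0,0],[0,0,0],[0,0,0],[0,0,0],[0,0,0]]}'
python3 look.py | grep -v ' [12] cap'
python3 -c "
import cv2
cv2.imwrite('pics/k3.png',cv2.resize(cv2.imread('pics/k_scene.png')[90:290,110:310],(600,600),interpolation=2))"
```

```text
t: 18.1
tcp_pos: [442.2, 168.4, 203.5]
tcp_rot: [[-0.801, -0.598, 0.0], [-0.598, 0.801, 0.0], [-0.0, -0.0, -1.0]]
ft_force: [-0.1, -0.6, -2.0]
gripper_width: 12.7
grip_force: 69.5
P [441.62776764 168.2993157  202.32759187] yaw -143.26363681562307 tilt [-0.00207162 -0.00031166] [ 0.15006334  0.23317378 -1.74544376] [-0.02149938  0.02283426  0.04186242]
wrist [280.2 174.8] 273 cap [404.8 140.2 199.3] tin [425.2 155.5  70. ]
scene [176.  185.5] 6 cap [407.2 141.1 199.3] tin [505.8 281.5  70. ]
scene [215.  212.2] 4 cap [395.5  35.7 199.3] tin [490.8 146.2  70. ]
scene [168.2 228.6] 5 cap [324.2  69.8 199.3] tin [399.2 189.9  70. ]
slide [-0.01  -0.018  0.007] dr [-0.000e+00 -2.000e-04  3.458e-01] 0
slide [-0.01  -0.018  0.007] dr [ 3.000e-04 -0.000e+00 -6.542e-01] 180
```

View pics/k3.png

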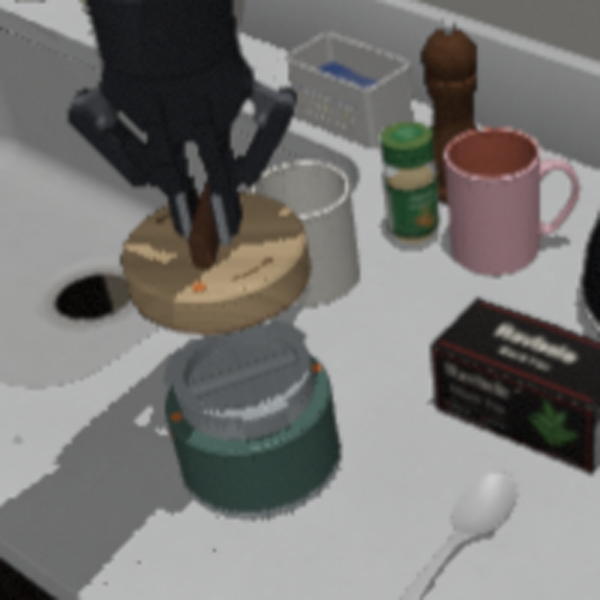

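The inner lid sits level on the tin, its groove in line with the dots at about (176,416) and (317,368). The tin hasn't moved, and the cap is held level 10 cm above where it sat. I'll let it settle and hand in.

```bash

python3 -m handwheel '{"gripper":[0,0,0,0,0,0],"slide":[[0,0,0],[0,0,0],[0,0,0],[0,0,0],[0,0,0],[0,0,0]],"dr":[[0,0,0],[0,0,0],[0,0,0],[0,0,0],[0,0,0],[0,0,0]]}' | grep -E 'pos|ft|grip_f'
python3 -c "
from h import *
print(r.job_done())"
```

```text
tcp_pos: [442.2, 168.4, 203.5]
ft_force: [-0.9, -1.1, -1.5]
grip_force: 69.5
the job is handed in; nothing more can be done
None
```

The inner lid is seated on the tin with its keys in the notches, the tin has not moved, and the gripper holds the cap alone, level and still, about 10 cm above where it sat; the job was handed in at about 20 s, with no verdict shown.

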